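# Pull the snapped button cap with a fork puller

### The job

Take the fork puller by its handle and slide its fork under the round button cap on the operator station until you feel it home: resting lightly (a few newtons) on the station's top and, with the end of its slot, as lightly against the cap's neck; pause there for half a second, then pull the cap straight up until it pops off. Use the puller to stand the cap upright in the shallow tray, and stand the puller itself back upright on the bench, clear of the tray. Be gentle with the station and the cap, never touch the cap with the fingers, and leave the other things alone.

Things in the scene. Friction and masses are not known exactly. Their poses are not given: they have to be found in the camera images.
- puller_grip (a point): Centre of the handle of the loose fork puller (0.16 kg), 62 mm above the underside of its fork; it stands upright on the fork at the start. Handle: black block 18 mm (own x) by 20 mm (own y), from 36 to 88 mm above the underside; grip it across x or y. It stands over the slot on a dark steel C-frame: top plate, back wall (outside at x -26 mm, 37 mm wide). Own z is up, the fork points to own +x.
- puller_seat (a point): Underside of the puller's fork, straight below the handle's centre, same axes. Two tines 3 mm thick point to +x, the slot between them is 23 mm wide, its closed end at x -10 mm. Lips at x 20 to 23 mm rise 2 mm above the tines (5 mm above this underside); flared tips end at x +31 mm, 45 mm over both. The steel is smooth and greased. The cap's head fits in under the frame's top plate, 32 mm up.
- cap_neck (a point): Middle of the neck of the loose button cap (50 g): round black head 36 mm across, 12.5 mm high, on a round steel stem 18 mm across and 20.6 mm long below the head. Seated, 14 mm of the stem are in the socket and 6.6 mm of neck show below the head. This point is 3.3 mm above the station's top, 3.3 mm below the head, 17.3 mm above the stem's foot. Own z is up.
- socket (a point): Centre of the socket's mouth in the station's flat top. Own z up, x along the long side; the fork comes in from the -x side, moving to +x: there the top is plain for 80 mm. Sprung balls in it hold the cap's stem, which pops off under a straight upward pull of 6 to 15 N within about 5 mm; sideways play about 1 mm.
- station: Fixed operator station, grey box with aluminium top, 140 mm (own x) by 90 mm (y); origin 60 mm below the top's centre; the socket is at x +10 mm. The top is 46 to 58 mm above the bench, it varies, and readings are too coarse to slide the fork in by them alone: feel for the top. At x +57, y +-24 mm stand a pilot lamp and a small fixed button, 6 mm high at most.
- tray_in (a point): Centre of the inner floor, 4 mm above the bench, of the fixed shallow aluminium tray: 120 x 120 mm outside, rim 12 mm above the bench, walls 4 mm thick. Own x and y are along its sides, z up.
- coupling: Bystander: white turned coupling standing upright, 33 mm across, 46 mm high; origin at its underside.
- adapter: Bystander: black adapter box, 64 x 43 x 26 mm with short cable stubs; origin at its underside.
- gauge: Bystander: steel gauge block, 60 x 30 x 45 mm; origin at its underside.
Things that resemble listed ones, but are neither listed nor needed, are in the scene too. Of the things shaped like the part that bears cap_neck, the black one is meant.

How it is judged:
On the way, in this order (a step that is already met when the one before it is completed fails the run):
1. the fork is hooked home under the seated cap: it rests lightly (0.5 to 8 N) on the station's top and lightly (1 to 8 N) against the cap's neck, both at once (x of cap_neck in the frame of puller_grip between -0.008 and 0.006 m and y of cap_neck in the frame of puller_grip between -0.0055 and 0.0055 m and z of cap_neck in the frame of puller_grip between -0.066 and -0.054 m and z of cap_neck in the frame of socket between 0.001 and 0.0065 m and contact force between puller and cap between 1 and 8 N and contact force between puller and station between 0.5 and 8 N), for 0.4 s.
2. the cap is off the station and rides on the puller's fork (z of cap_neck in the frame of socket above 0.03 m and distance between cap_neck and puller_grip below 0.068 m), for 0.2 s.
At the end, for the whole second after the job is handed in: The cap stands upright (within 0.15 rad) on its stem on the tray's floor, its axis within 47 mm of the tray's centre along either side; the puller stands upright (within 0.1 rad) on the bench on its fork, handle at least 85 mm from the tray's centre; both are released and at rest (x of cap_neck in the frame of tray_in between -0.047 and 0.047 m and y of cap_neck in the frame of tray_in between -0.047 and 0.047 m and z of cap_neck in the frame of tray_in between 0.014 and 0.021 m and angle between cap_neck's own z axis and vertical below 0.15 rad and linear speed of each of cap, puller below 0.02 m/s and height (world z) of puller_grip between 0.058 and 0.066 m and angle between puller_grip's own z axis and vertical below 0.1 rad and horizontal distance between puller_grip and tray_in above 0.085 m); the robot touches nothing.
It fails at once if the fingers touch the cap (contact force between the fingers and cap above 0.5 N).
It fails at once if the puller is pressed on the station with more than 30 N (contact force between puller and station above 30 N).
It fails at once if the puller bears on the cap with more than 22 N (contact force between puller and cap above 22 N).
It fails at once if the coupling, adapter or gauge block is moved by more than 15 mm (distance of any of coupling, adapter, gauge from where it was at the start of the episode above 0.015 m).
It also fails if it takes over 72 s, if anything falls off the work surface, if the arm or the gripper's body presses on something with over 40 N, if the wrist force passes 120 N, or if a joint passes its speed limit or range.

### The arm

A 6-joint arm with a two-finger parallel gripper is mounted at the origin on a cart in front of the work surface, level with it; the furniture and walls round the work are solid. World frame = base frame: x ahead of the robot, y to its left, z up, the work surface at z = 0. Lengths are in m, angles in rad, forces in N, time in s.
With the tool pointing down it reaches from about 0.3 to 0.825 m from the base axis. Payload 5.4 kg.
Tool frame: the origin (TCP) lies at the very end of the fingers, on their centre line; the grasp point (between the pads) lies 19 mm behind it; z points along the fingers, x is the direction in which the jaws open and shut, and the axes are right-handed (so a half turn about z gives the same grasp; the last joint's range is limited). The gripper opens to 92 mm and grips with 3 to 60 N. Pads are 20 mm wide; open, the fingers measure 128 mm over their backs; the gripper's body (75 mm by 189 mm) begins 69 mm behind the grasp point.
Start: joints at [1.029, 0.158, 1.597, -0, 1.386, -0.21], TCP at [0.187, 0.544, 0.215] pointing down, gripper open.
Joint ranges: [-2.91, 2.91], [-0.94, 2.29], [0.18, 2.7], [-1.29, 4.43], [0.17, 2.64], [-3, 3]. Speed limits (rad/s): [2.57, 2.57, 3.14, 3.14, 3.14, 3.14].

### API

Orientations are given as a rotation vector (axis times angle).
In Python, from workcell import bot gives the robot as it stands. Calls block until the motion is done:
- bot.goto(position, orientation): joint-space move of the TCP to a pose.
- bot.line_to(position, rot=None, max_speed=0.15): straight line of the TCP; rot=None keeps the orientation; max_speed is the mean speed in m/s.
- bot.set_joints(angles): joint-space move.
- bot.set_gripper(opening, newtons=None): opening from 0.0 (shut) to 1.0 (fully open); newtons is the grip in N (None keeps the last); returns when the fingers have stopped.
- bot.hold(seconds).
- bot.inverse_kinematics(position, orientation): joint angles nearest the present ones, or None.
- bot.read_camera(name): name is "side" or "top"; returns a dict with "pixels" (420x560x3 uint8, blue, green, red), "fx", "fy", "cx", "cy" (pixels), "R" (3x3) and "t" (3): a world point X has camera coordinates R X + t. Camera axes: x right, y down, z forward; pixel columns grow to the right and rows downward; lengths in m; the calibration is good to about 2 mm. A picture is of the moment at which its call begins. There is no depth.
A pose or a line that the arm cannot do raises bot.MotionError and nothing moves.
- bot.job_done(): hands the job in, once; it reports no verdict.
Readings, each from a call of its own:
- bot.current_clock(): time.
- bot.current_joints(): joint angles.
- bot.current_joint_vel(): joint speeds.
- bot.current_effort(): joint torques, N m.
- bot.current_ee_pos(): TCP position.
- bot.current_tool_rot(): TCP orientation.
- bot.current_contact_force(): force on the tool from outside, world axes, zero at the start.
- bot.current_ft_torque(): the same for the moment, N m.
- bot.current_opening(): opening from 0.0 (shut) to 1.0 (fully open).
Only numpy, scipy, OpenCV 4.12 (cv2) and the standard library are available. Lean on these libraries where they do the work, as an engineer would, in place of code of your own. Each camera call takes 0.05 s, during which the arm holds its last target.

## Working session

There is one attempt and no reset: what is moved stays moved. The work goes in short steps, each a Python script; the robot and the scene stay as the last script left them, time stands still between calls to the robot, and variables do not carry over. Pictures are saved under pics/ and viewed, and the job is handed in when it is done.

```bash
ls; mkdir -p pics; python3 - <<'E'
from workcell import bot
import cv2,numpy as np
for n in("top","side"):
    c=bot.read_camera(n); cv2.imwrite(f"pics/{n}0.png",c["pixels"])
    np.savez(f"{n}.npz",**{k:np.array(c[k]) for k in("fx","fy","cx","cy","R","t")})
    print(n,c["fx"],c["cx"],c["cy"],np.round(c["R"],3).tolist(),np.round(c["t"],3),"cam",-np.array(c["R"]).T@c["t"])
print(bot.current_clock(),bot.current_contact_force(),bot.current_tool_rot())
E
```

```text
pics
top 415.9006223005004 280.93548314032495 209.3133906831711 [[0.027, -0.999, 0.028], [-0.997, -0.029, -0.074], [0.074, -0.025, -0.997]] [0.035 0.552 0.891] cam [0.48266596 0.07340646 0.92762364]
side 443.38351907700314 279.4639236746629 206.06331103807756 [[0.995, -0.102, -0.019], [-0.074, -0.575, -0.815], [0.072, 0.811, -0.58]] [-0.521  0.128  0.804] cam [ 0.46928125 -0.63186384  0.56116985]
0.1 [-0.24168909  0.29069706 -0.23532668] [ 2.55728259e+00  1.82371528e+00 -2.32910132e-03]
```

View pics/top0.png

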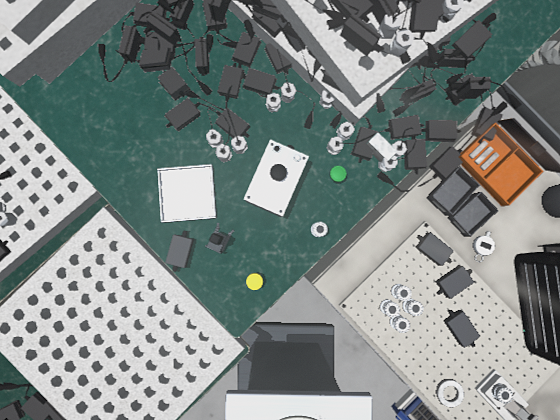

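View pics/side0.png

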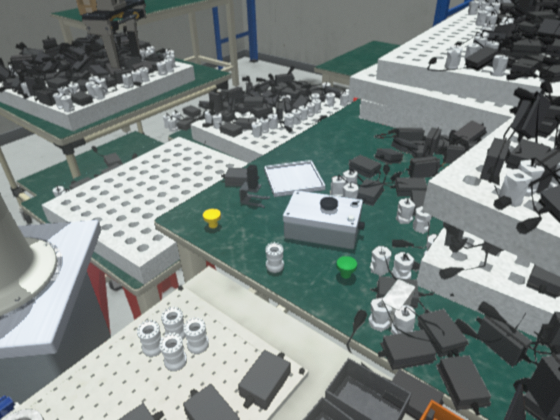

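```bash
python3 - <<'E'
import cv2
t=cv2.imread("pics/top0.png");s=cv2.imread("pics/side0.png")
cv2.imwrite("pics/tc1.png",cv2.resize(t[130:300,150:350],None,fx=4,fy=3.5 and 4,interpolation=cv2.INTER_CUBIC)[:600] if 0 else cv2.resize(t[130:280,150:350],None,fx=4,fy=4,interpolation=cv2.INTER_CUBIC))
cv2.imwrite("pics/sc1.png",cv2.resize(s[140:290,190:390],None,fx=4,fy=4,interpolation=cv2.INTER_CUBIC))
E
```

```text
(no output)
```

View pics/tc1.png

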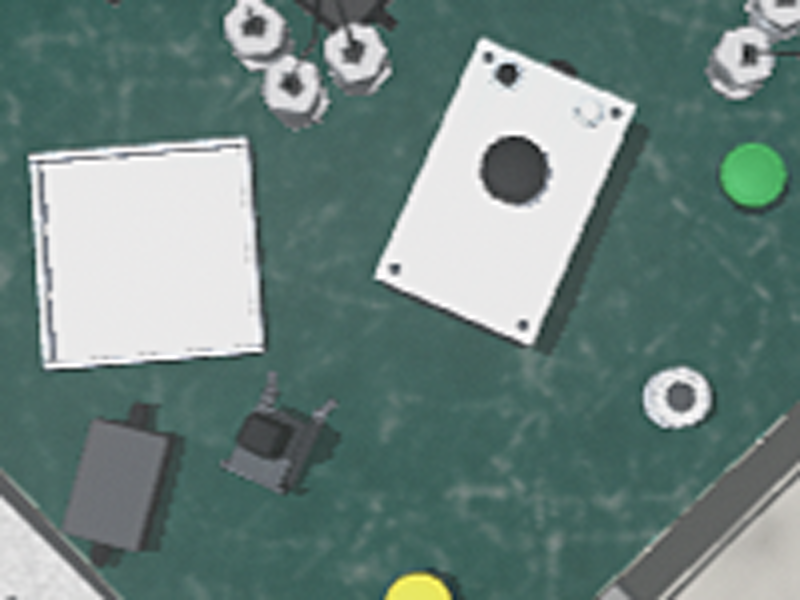

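View pics/sc1.png

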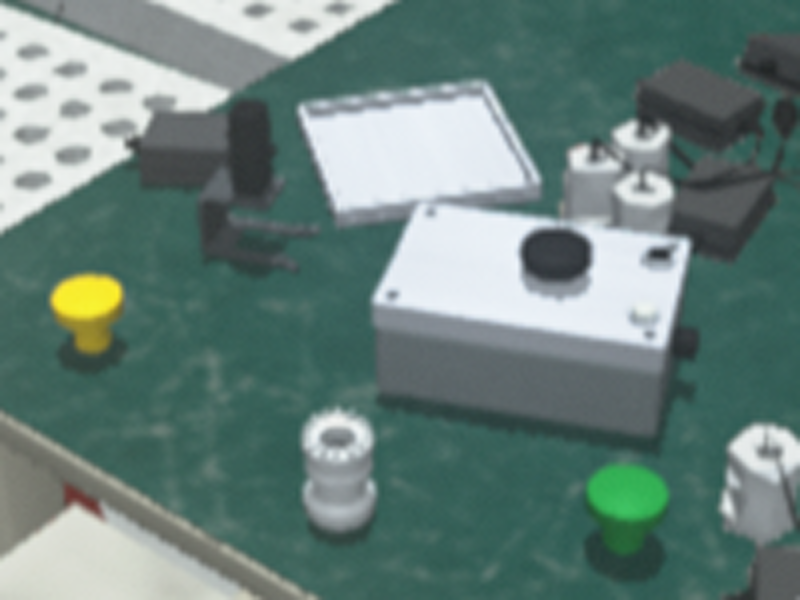

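The top view shows three things that could pass for the cap: black on the station at (279,172), green at (338,174) and yellow at (254,282). I choose the black one. The puller handle is at (216,239) with its tine tips at (218,224) and (233,231). The tray is around (187,193), the coupling at (319,229) and the adapter at (180,250).

```bash
cat > geo.py <<'E'
import numpy as np
from scipy.optimize import least_squares
C={n:dict(np.load(f"{n}.npz")) for n in("top","side")}
def proj(n,X):
    c=C[n]; p=np.atleast_2d(X)@c["R"].T+c["t"]
    return np.c_[c["fx"]*p[:,0]/p[:,2]+c["cx"],c["fy"]*p[:,1]/p[:,2]+c["cy"]]
def back(n,uv,z):
    c=C[n]; d=c["R"].T@np.array([(uv[0]-c["cx"])/c["fx"],(uv[1]-c["cy"])/c["fy"],1]); o=-c["R"].T@c["t"]
    return o+d*(z-o[2])/d[2]
def world(p,L): # p=x,y,yaw
    c,s=np.cos(p[2]),np.sin(p[2]); L=np.atleast_2d(L)
    return np.c_[p[0]+c*L[:,0]-s*L[:,1],p[1]+s*L[:,0]+c*L[:,1],L[:,2]]
T=lambda u,v:(150+u/4,130+v/4)
S=lambda u,v:(190+u/4,140+v/4)
E
python3 - <<'E'
from geo import *
# station  (L.x,L.y): top picture corners
co=np.array([[.07,.045,0],[.07,-.045,0],[-.07,-.045,0],[-.07,.045,0]])
tp=np.array([T(480,38),T(636,105),T(530,347),T(376,278)])
sp=np.array([S(415,205),S(690,240),S(662,347),S(375,303)])
sid=[3,0,1,2]
head=np.array([[.01,0,.0191]])
def pts(p): L=co.copy();L[:,2]=p[3];return world(p,L)
def hd(p): return world(p,[[.01,0,p[3]+.0191]])
def f(p):
    W=pts(p);return np.r_[(proj("top",W)-tp).ravel(),(proj("side",W[sid])-sp).ravel(),(proj("top",hd(p))-T(515,170)).ravel(),(proj("side",hd(p))-S(556,248)).ravel()]
g=back("top",T(505,190),.05)
r=least_squares(f,[g[0],g[1],-.5,.052]);print("station",r.x);print(r.fun.round(1))
print("cap top vs:",hd(r.x), back("top",T(515,170),r.x[3]+.0191),back("side",S(556,248),r.x[3]+.0191))
# which yaw sign check
# tray
tt=np.array([T(30,155),T(246,138),T(264,350),T(46,368)])
tc=np.array([[.06,.06,.012],[.06,-.06,.012],[-.06,-.06,.012],[-.06,.06,.012]])
r=least_squares(lambda p:(proj("top",world(p,tc))-tt).ravel(),[.5,.3,0]);print("tray",r.x,r.fun.round(1))
print("tray side check",proj("side",world(r.x,tc)))
# puller
for nm,n,uv,z in [("handle top T","top",T(264,432),.088),("tipL","top",T(272,375),.003),("tipR","top",T(334,404),.003),
  ("handle top S","side",S(250,103),.088),("tipL S","side",S(316,231),.003),("tipR S","side",S(296,268),.003)]:
    print(nm,back(n,uv,z))
for nm,n,uv,z in [("coupling","top",T(679,395),.046),("adapter","top",T(118,485),.026)]: print(nm,back(n,uv,z))
E
python3 - <<'E'
import cv2
t=cv2.imread("pics/top0.png");s=cv2.imread("pics/side0.png")
a=cv2.resize(t[215:260,195:245],None,fx=8,fy=8,interpolation=cv2.INTER_CUBIC)
b=cv2.resize(s[160:210,230:280],None,fx=8,fy=8,interpolation=cv2.INTER_CUBIC)
cv2.imwrite("pics/pt.png",a);cv2.imwrite("pics/ps.png",b)
E
```

```text
station [ 0.61613858  0.06216828 -0.37765229  0.05233184]
[ 0.2 -0.5 -0.1 -0.6  0.6 -1.  -0.1 -0.6 -0.  -0.2 -1.   0.5 -0.2  0.8
 -1.6  0.5 -0.1 -1.1 -0.8 -1.1]
cap top vs: [[0.62543391 0.05848088 0.07143184]] [0.62305017 0.05817655 0.07143184] [0.62628782 0.05471437 0.07143184]
tray [0.5806866  0.25843693 0.11753675] [-0.1 -0.3  0.3 -0.6  0.1  0.3 -0.3  0.6]
tray side check [[309.78053666 159.80724166]
 [324.11801837 185.03844956]
 [272.63812714 192.19594917]
 [262.56886016 165.86920411]]
handle top T [0.48373457 0.18063661 0.088     ]
tipL [0.51543377 0.18830504 0.003     ]
tipR [0.50036159 0.1535042  0.003     ]
handle top S [0.48675777 0.18385657 0.088     ]
tipL S [0.51904   0.1840969 0.003    ]
tipR S [0.50533666 0.15009678 0.003     ]
coupling [ 0.50943218 -0.0327137   0.046     ]
adapter [0.45334075 0.26538082 0.026     ]
```

View pics/pt.png

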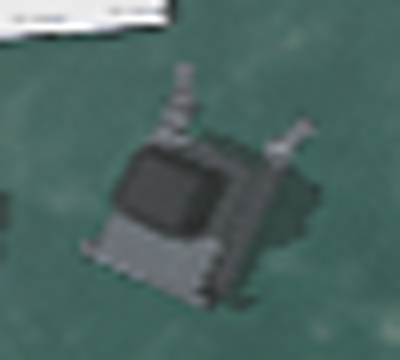

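View pics/ps.png

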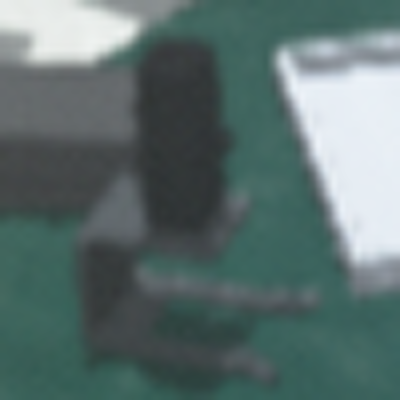

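Both cameras agree to 3–4 mm. The station sits at (0.616, 0.062), yaw -0.38, with its top at about 52 mm, which is inside the stated 46–58 mm. The puller is at about (0.483, 0.1815), yaw -0.40, and the tray at (0.581, 0.258). Next I check reachability, then grasp across own x.

```bash
cat > rob.py <<'E'
from workcell import bot
import numpy as np,cv2
from scipy.spatial.transform import Rotation as Ro
def rv(yaw):
    x=np.array([np.cos(yaw),np.sin(yaw),0]);z=np.array([0,0,-1.]);return Ro.from_matrix(np.c_[x,np.cross(z,x),z]).as_rotvec()
def F(n=5):
    return np.mean([bot.current_contact_force() for _ in range(n)],0)
def snap(n,name,box=None,k=4):
    p=bot.read_camera(n)["pixels"]
    if box: p=cv2.resize(p[box[1]:box[3],box[0]:box[2]],None,fx=k,fy=k,interpolation=cv2.INTER_CUBIC)
    cv2.imwrite(f"pics/{name}.png",p)
E
python3 - <<'E'
from rob import *
for y0 in(-.40,-.40+np.pi):
  for p in([.483,.1815,.12],[.483,.1815,.045],[.56,.085,.15],[.625,.058,.1],[.58,.258,.1],[.53,.28,.1]):
    print(y0,p,bot.inverse_kinematics(p,rv(y0)))
c=bot.current_clock();f=[bot.current_contact_force() for _ in range(5)];print(bot.current_clock()-c,np.std(f,0))
E
```

```text
-0.4 [0.483, 0.1815, 0.12] [ 1.24932212e-01  1.01155089e-01  1.85567068e+00 -8.88178420e-16
  1.18476688e+00  5.24932212e-01]
-0.4 [0.483, 0.1815, 0.045] [ 1.24932212e-01  2.12379854e-01  1.89877225e+00 -8.88178420e-16
  1.03044055e+00  5.24932212e-01]
-0.4 [0.56, 0.085, 0.15] [-6.26603062e-02  1.93261855e-01  1.68887701e+00 -8.88178420e-16
  1.25945379e+00  3.37339694e-01]
-0.4 [0.625, 0.058, 0.1] [-9.96654366e-02  3.97054088e-01  1.54249197e+00 -8.88178420e-16
  1.20204659e+00  3.00334563e-01]
-0.4 [0.58, 0.258, 0.1] [ 2.28522698e-01  4.13917262e-01  1.52014212e+00 -8.88178420e-16
  1.20753327e+00  6.28522698e-01]
-0.4 [0.53, 0.28, 0.1] [ 2.84645534e-01  3.30043677e-01  1.62927819e+00 -8.88178420e-16
  1.18227079e+00  6.84645534e-01]
2.741592653589793 [0.483, 0.1815, 0.12] [ 1.24932212e-01  1.01155089e-01  1.85567068e+00 -4.44089210e-16
  1.18476688e+00 -2.61666044e+00]
2.741592653589793 [0.483, 0.1815, 0.045] [ 1.24932212e-01  2.12379854e-01  1.89877225e+00 -4.44089210e-16
  1.03044055e+00 -2.61666044e+00]
2.741592653589793 [0.56, 0.085, 0.15] [-6.26603062e-02  1.93261855e-01  1.68887701e+00 -4.44089210e-16
  1.25945379e+00 -2.80425296e+00]
2.741592653589793 [0.625, 0.058, 0.1] [-9.96654366e-02  3.97054088e-01  1.54249197e+00 -4.44089210e-16
  1.20204659e+00 -2.84125809e+00]
2.741592653589793 [0.58, 0.258, 0.1] [ 2.28522698e-01  4.13917262e-01  1.52014212e+00 -4.44089210e-16
  1.20753327e+00 -2.51306996e+00]
2.741592653589793 [0.53, 0.28, 0.1] [ 2.84645534e-01  3.30043677e-01  1.62927819e+00 -4.44089210e-16
  1.18227079e+00 -2.45694712e+00]
0.0 [0.00000000e+00 0.00000000e+00 2.77555756e-17]
```

```bash
python3 - <<'E'
from rob import *
bot.goto([.483,.1815,.15],rv(-.40)); 
bot.set_gripper(.6)
bot.line_to([.483,.1815,.046],max_speed=.12)
print(bot.current_clock(),bot.current_ee_pos(),bot.current_contact_force())
snap("side","g1",(200,130,320,230),6); snap("top","g1t",(170,190,290,290),6)
E
```

```text
3.5333 [0.48377951 0.18160095 0.04681198] [-0.73506362  0.70311176 -0.33267482]
```

View pics/g1.png

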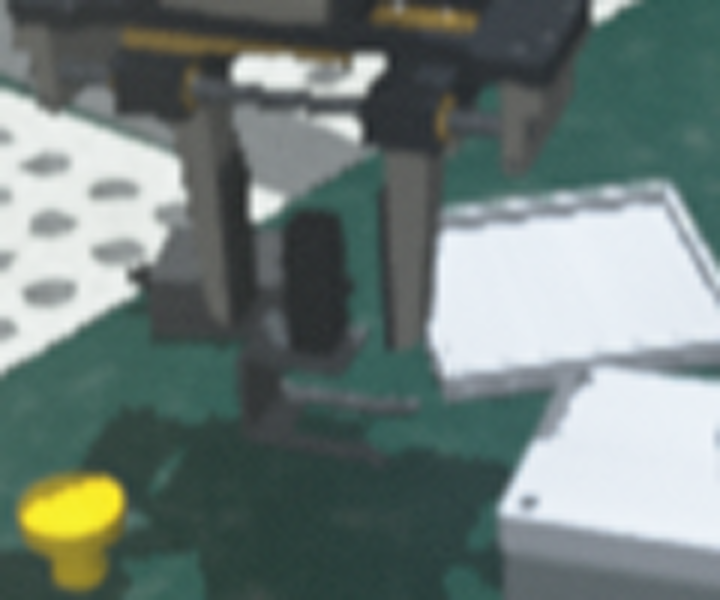

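View pics/g1t.png

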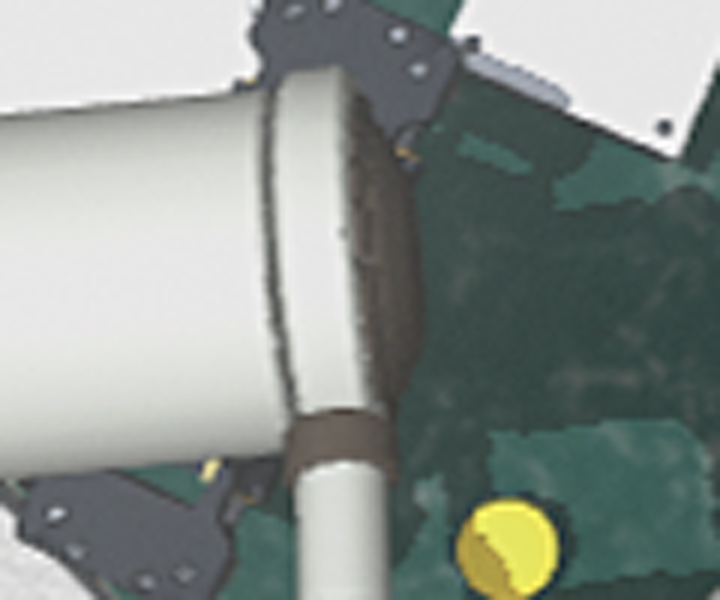

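The side crop shows the handle standing between the two fingers, with the tips at about (225,315) and (405,345) in the crop. The top view is blocked by the arm. I close the gripper now.

```bash
python3 - <<'E'
from rob import *
def Fm(n=6):
    o=[]
    for _ in range(n): bot.hold(.03); o.append(bot.current_contact_force())
    return np.mean(o,0),np.std(o,0)
print(Fm())
bot.set_gripper(0,45)
print("open",bot.current_opening()*.092,bot.current_ee_pos(),Fm())
p=bot.current_ee_pos()
bot.line_to([p[0],p[1],p[2]+.10],max_speed=.12)
print("lifted",bot.current_ee_pos(),Fm(), bot.current_opening()*.092,bot.current_clock())
snap("side","g2",(180,60,320,180),5)
E
```

```text
(array([ 0.11997827,  0.15857262, -0.24618961]), array([0.47724404, 0.37527697, 0.31461864]))
open 0.017712595575698657 [0.48291971 0.18150372 0.04595149] (array([-0.27287303,  0.10027918, -0.27399128]), array([0.46788577, 0.37837892, 0.62191445]))
lifted [0.48220561 0.1813876  0.14498034] (array([-0.13022151, -0.01735812, -1.50798744]), array([0.18129057, 0.27830387, 0.35885824])) 0.01772373741535934 5.8667
```

View pics/g2.png

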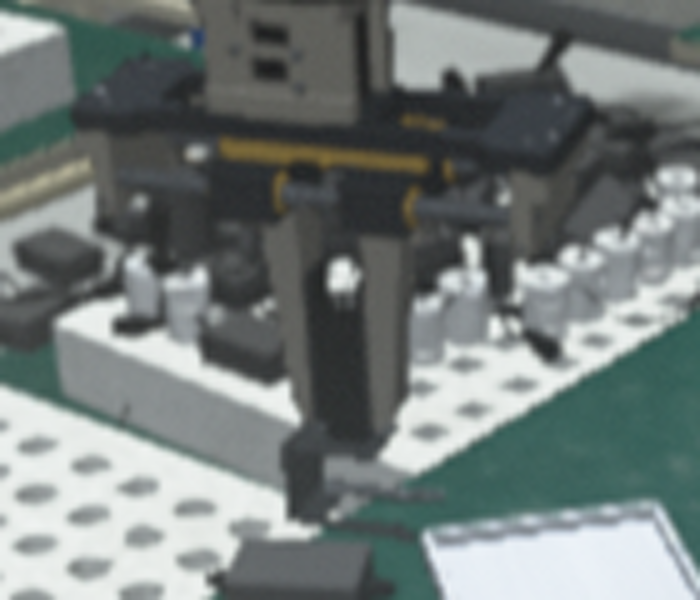

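The puller is held: jaw width is 17.7 mm and the extra load is about 1.4 N. For the sideways alignment I'll use the puller-to-cap displacement within the initial top image, so calibration offsets cancel.

```bash
python3 - <<'E'
from geo import *
import cv2
t=cv2.imread("pics/top0.png")
# cap head: blob in crop
g=cv2.cvtColor(t,cv2.COLOR_BGR2GRAY)
k=8;x0,y0=262,155;c=cv2.resize(g[y0:190,x0:297],None,fx=k,fy=k,interpolation=cv2.INTER_CUBIC)
m=(c<110).astype(np.uint8);n,l,st,ce=cv2.connectedComponentsWithStats(m)
for i in range(1,n):
  if st[i,4]>2000: 
    uv=((ce[i][0]+.5)/k-.5+x0,(ce[i][1]+.5)/k-.5+y0);print("cap px",uv,st[i]/k,"->",[back("top",uv,h+.0191-.003) for h in(.050,.0523,.054)])
# puller
k=8
P=lambda u,v:(195+(u+.5)/k-.5,215+(v+.5)/k-.5)
L=np.array([[.031,.0215,.003],[.031,-.0215,.003],[-.026,.0185,.036],[-.026,-.0185,.036]])
uv=np.array([P(185,63),P(311,123),P(83,247),P(207,304)])
r=least_squares(lambda p:(proj("top",world(p,L))-uv).ravel(),[.48,.18,-.4]);print("puller",r.x,r.fun.round(2))
H=np.array([[a*.009,b*.010,.088] for a,b in((1,1),(1,-1),(-1,-1),(-1,1))])
pp=(proj("top",world(r.x,H))+.5-[195,215])*k;print("handle top overlay",pp)
im=cv2.imread("pics/pt.png")
B=np.array([[a*.009,b*.010,.036] for a,b in((1,1),(1,-1),(-1,-1),(-1,1))])
for Q,col in((H,(0,0,255)),(B,(0,255,255)),(np.array([[.009,.0185,.036],[.009,-.0185,.036],[-.026,-.0185,.036],[-.026,.0185,.036]]),(255,0,0)),(np.array([[-.026,-.0185,0],[.031,-.0225,0],[.031,.0225,0],[-.026,.0185,0]]),(0,255,0))):
  q=((proj("top",world(r.x,Q))+.5-[195,215])*k).astype(int);cv2.polylines(im,[q],True,col,1)
cv2.imwrite("pics/ov.png",cv2.resize(im,None,fx=1.5,fy=1.5))
E
```

```text
cap px (np.float64(278.185415463471), np.float64(172.03644780537107)) [   8.375    9.125   16.875   16.875 1731.5  ] -> [array([0.62486477, 0.05928935, 0.0661    ]), array([0.62448515, 0.05932703, 0.0684    ]), array([0.62420455, 0.05935489, 0.0701    ])]
puller [ 0.48316213  0.18338068 -0.41125333] [-0.69 -0.86  1.11 -0.09 -0.32  0.31 -0.08  0.6 ]
handle top overlay [[140.58764647 140.47438928]
 [212.63170654 174.41072601]
 [181.31343526 239.58723638]
 [109.1523419  205.5835709 ]]
```

View pics/ov.png

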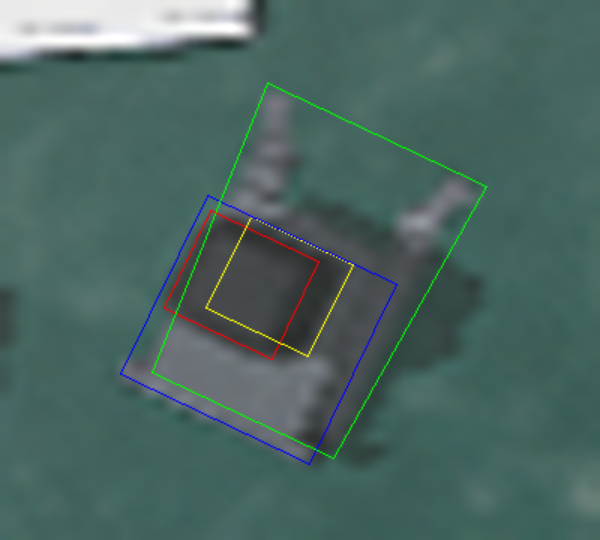

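```bash
cat >> rob.py <<'E'
YAW=-.378; A=np.array([np.cos(YAW),np.sin(YAW),0]); B=np.array([-np.sin(YAW),np.cos(YAW),0])
S0=np.array([.6243,.0578,0])
def at(x,y,z): return S0+A*x+B*y+np.array([0,0,z])
def Fm(n=5,dt=.02):
    o=[]
    for _ in range(n): bot.hold(dt); o.append(bot.current_contact_force())
    f=np.mean(o,0); return np.array([f@A,f@B,f[2]])
E
python3 - <<'E'
from rob import *
bot.goto(at(-.056,0,.150),rv(YAW))
bot.line_to(at(-.056,0,.112),max_speed=.1)
bot.hold(.2)
b=Fm(12); print("bias",b,bot.current_ee_pos()-at(-.056,0,.112),bot.current_clock())
np.save("bias.npy",b)
snap("side","h1",(270,140,390,240),6)
z=.112
while z>.088:
    z-=.0006; bot.line_to(at(-.056,0,z),max_speed=.03)
    f=Fm(4)-b
    if f[2]>.8: print(z,f, bot.current_clock())
    if f[2]>2.5: break
print(z,bot.current_clock(),bot.current_ee_pos())
E
```

```text
bias [-0.01239389 -0.02859625 -1.60886039] [ 2.28272019e-04 -3.89759852e-05  3.74915142e-04] 7.4583
0.09999999999999994 [-0.60566267 -0.35827716  4.18166068] 13.8417
0.09999999999999994 13.8417 [0.57254225 0.07845955 0.10051891]
```

View pics/h1.png

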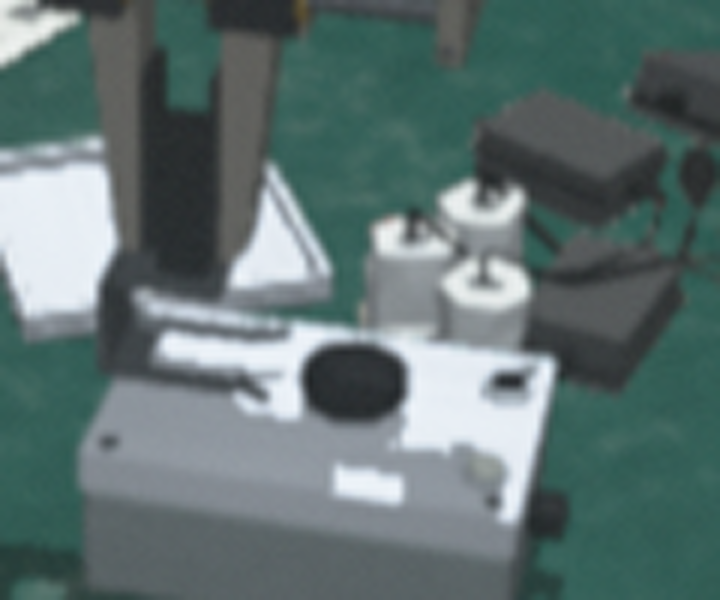

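```bash
python3 - <<'E'
from geo import *
from rob import A,B,S0
q=lambda u,v:(270+(u+.5)/6-.5,140+(v+.5)/6-.5)
for nm,uv,z in(("tipL",q(287,328),.069),("tipR",q(266,395),.069),("headtop",q(355,374),.073),("headmid",q(355,383),.067)):
    w=back("side",uv,z)-S0;print(nm,w@A,w@B)
E
```

```text
tipL -0.024689629970677845 0.02210876198226442
tipR -0.02332603885579405 -0.017014163177713634
headtop 0.002815896901444763 -0.004205983997849698
headmid 0.002428407342515464 -0.0006596083043995909
```

```bash
cat > ov.py <<'E'
from geo import *
from rob import A,B,S0,bot
import cv2,sys
def overlay(name,xc,yp,yc,xcap=0,h=.054,box=(270,160,370,230),k=8):
    p=bot.read_camera("side")["pixels"];cv2.imwrite("pics/raw.png",p)
    draw(p,name,xc,yp,yc,xcap,h,box,k)
def draw(p,name,xc,yp,yc,xcap=0,h=.054,box=(270,160,370,230),k=8):
    im=cv2.resize(p[box[1]:box[3],box[0]:box[2]],None,fx=k,fy=k,interpolation=cv2.INTER_CUBIC)
    def pl(L,col,closed=True):
        L=np.array(L,float);W=S0+L[:,:1]*A+L[:,1:2]*B;W[:,2]=L[:,2]+h
        q=((proj("side",W)-[box[0],box[1]]+.5)*k).round().astype(int);cv2.polylines(im,[q],closed,col,1)
    th=np.linspace(0,2*np.pi,60)
    for z,col in((.0066,(0,165,255)),(.0191,(0,0,255))): pl(np.c_[xcap+.018*np.cos(th),yc+.018*np.sin(th),0*th+z],col)
    x=xc
    for s in(1,-1):
        pl([[x-.01,yp+s*.0115,.003],[x+.02,yp+s*.0115,.003],[x+.031,yp+s*.0225,.003]],(0,255,0),False)
        pl([[x-.026,yp+s*.0185,0],[x+.02,yp+s*.0185,0],[x+.031,yp+s*.0225,0]],(255,255,0),False)
    cv2.imwrite(f"pics/{name}.png",im)
E
python3 - <<'E'
from ov import *
overlay("o1",-.056,0,0)
E
```

```text
(no output)
```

View pics/o1.png

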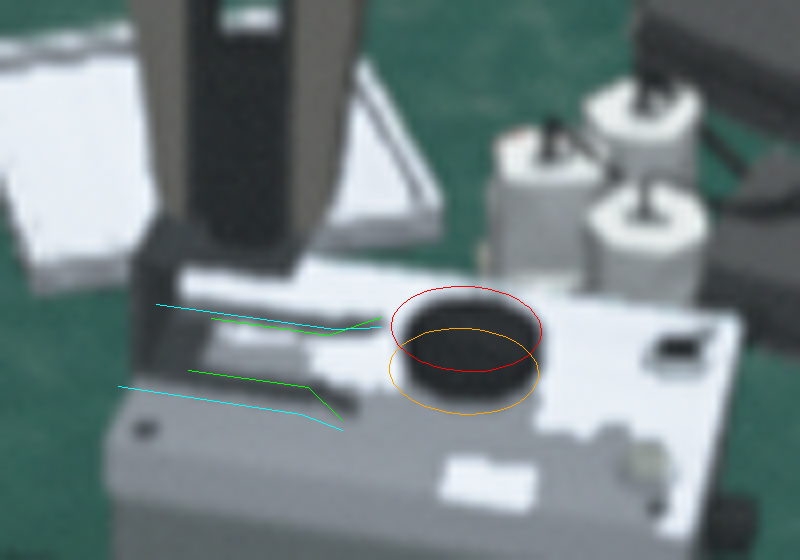

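```bash
python3 - <<'E'
import cv2
import ov,numpy as np
from geo import *
from rob import A,B,S0
p=cv2.imread("pics/raw.png");box=(280,185,345,225);k=12
base=cv2.resize(p[box[1]:box[3],box[0]:box[2]],None,fx=k,fy=k,interpolation=cv2.INTER_CUBIC)
def mk(yp,yc,xcap,name,h=.054,xc=-.056):
    im=base.copy()
    def pl(L,col,closed=False):
        L=np.array(L,float);W=S0+L[:,:1]*A+L[:,1:2]*B;W[:,2]=L[:,2]+h
        q=((proj("side",W)-[box[0],box[1]]+.5)*k).round().astype(int);cv2.polylines(im,[q],closed,col,1)
    th=np.linspace(0,2*np.pi,60)
    for z,col in((.0066,(0,165,255)),(.0191,(0,0,255))): pl(np.c_[xcap+.018*np.cos(th),yc+.018*np.sin(th),0*th+z],col,True)
    x=xc
    for s in(1,-1):
        for z in((.003,) ):
            pl([[x-.01,yp+s*.0115,z],[x+.023,yp+s*.0115,z],[x+.031,yp+s*.0195,z],[x+.031,yp+s*.0225,z],[x+.023,yp+s*.0185,z],[x-.026,yp+s*.0185,z]],(0,255,0))
        pl([[x-.01,yp+s*.0115,0],[x+.02,yp+s*.0115,0]] if s==1 else [[x-.026,yp-.0185,0],[x+.023,yp-.0185,0],[x+.031,yp-.0225,0]],(255,255,0))
    return im
cv2.imwrite("pics/o2.png",mk(0,0,0,""));cv2.imwrite("pics/o3.png",base)
E
```

```text
(no output)
```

View pics/o2.png

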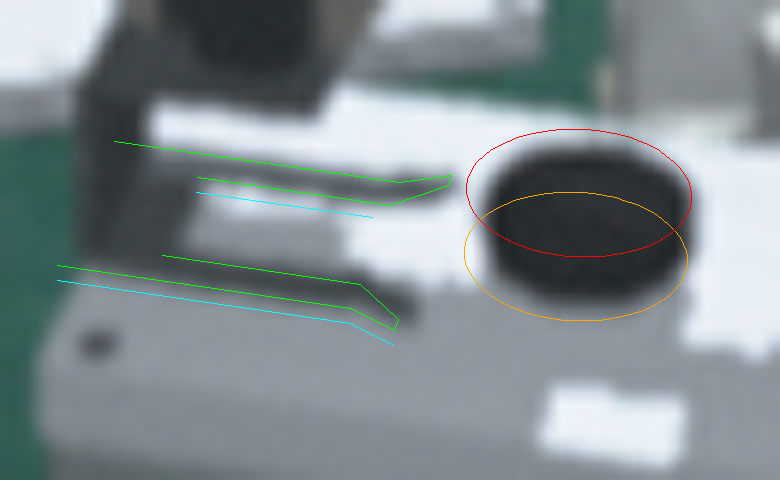

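View pics/o3.png

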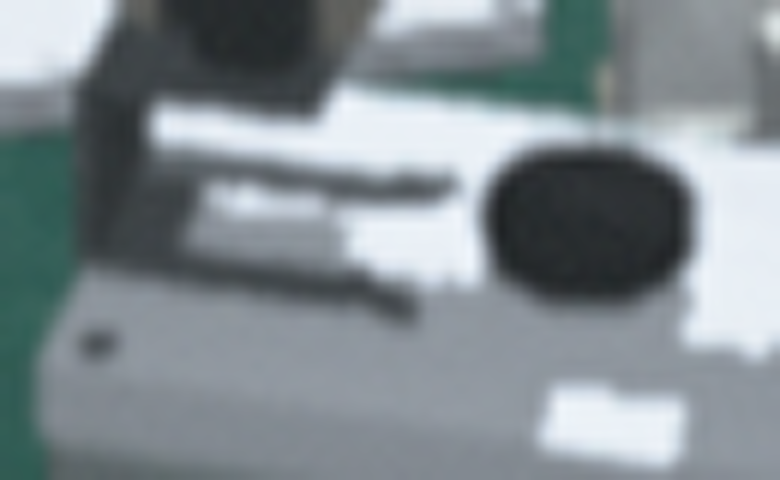

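```bash
cat > slide.py <<'E'
from rob import *
import sys
b=np.load("bias.npy")
def slide(x,x1,y,z,step=.001,lim=3.0,zt=(1.0,4.0),log=True):
    base=None
    while x<x1-1e-9:
        x=min(x+step,x1); bot.line_to(at(x,y,z),max_speed=.03)
        f=Fm(4)-b
        if f[2]>zt[1]: z+=.0002
        elif f[2]<zt[0]: z-=.0002
        if log: print(f"x{x*1e3:.1f} y{y*1e3:.1f} z{z*1e3:.2f}",f.round(1))
        if abs(f[1])>lim or f[0]<-lim: print("STOP");break
    return x,y,z
E
python3 - <<'E'
from slide import *
z=.1003
bot.line_to(at(-.056,0,z),max_speed=.02)
bot.line_to(at(-.056,-.0007,z),max_speed=.02)
print(Fm(8)-b)
r=slide(-.056,-.042,-.0007,z,step=.002)
r=slide(r[0],-.030,r[1],r[2])
print(r,bot.current_clock())
E
```

```text
[0.16313689 1.04926263 4.54455959]
x-54.0 y-0.7 z100.50 [-0.6  0.3  6.2]
x-52.0 y-0.7 z100.70 [-0.8 -0.   6.3]
x-50.0 y-0.7 z100.90 [-0.3 -0.1  4.9]
x-48.0 y-0.7 z100.90 [ 0.4 -0.4  2.1]
x-46.0 y-0.7 z100.70 [-0.1  0.   0.9]
x-44.0 y-0.7 z100.50 [-0.1 -0.3  0.8]
x-42.0 y-0.7 z100.50 [-0.1  0.3  1.3]
x-41.0 y-0.7 z100.50 [-0.3  0.   1.4]
x-40.0 y-0.7 z100.50 [ 0.  -0.   1.3]
x-39.0 y-0.7 z100.50 [0.2 0.1 1.8]
x-38.0 y-0.7 z100.50 [-0.1 -0.2  1.9]
x-37.0 y-0.7 z100.50 [-0.3  0.   1.8]
x-36.0 y-0.7 z100.50 [-0.4  0.1  2.6]
x-35.0 y-0.7 z100.50 [-0.   0.1  2.8]
x-34.0 y-0.7 z100.50 [-0.1 -0.2  3.1]
x-33.0 y-0.7 z100.50 [-0.4 -0.1  2.8]
x-32.0 y-0.7 z100.50 [-0.9 -0.2  3.1]
x-31.0 y-0.7 z100.50 [-0.8  0.3  3.1]
x-30.0 y-0.7 z100.50 [-0.4 -0.1  3.8]
(-0.03, -0.0007, 0.1005) 20.5417
```

```bash
python3 - <<'E'
from slide import *
r=slide(-.030,-.010,-.0007,.1005,step=.002,zt=(.8,3.5))
if r[0]>-.0101: r=slide(r[0],.008,r[1],r[2],step=.0007,lim=2.0,zt=(.8,3.5))
print(r,bot.current_clock())
E
```

```text
x-28.0 y-0.7 z100.50 [-0.1  0.3  3.3]
x-26.0 y-0.7 z100.70 [ 0.1 -0.2  3.9]
x-24.0 y-0.7 z100.70 [0.6 0.3 1.9]
x-22.0 y-0.7 z100.70 [0.1 0.3 1.5]
x-20.0 y-0.7 z100.70 [0.2 0.2 1.1]
x-18.0 y-0.7 z100.50 [-0.   0.3  0.5]
x-16.0 y-0.7 z100.50 [0.  0.1 1.1]
x-14.0 y-0.7 z100.50 [0.6 0.3 0.8]
x-12.0 y-0.7 z100.50 [0.2 0.1 1.5]
x-10.0 y-0.7 z100.50 [ 0.4 -0.2  1.4]
x-9.3 y-0.7 z100.50 [-0.3 -0.2  2.3]
x-8.6 y-0.7 z100.50 [-0.5  0.4  2.5]
x-7.9 y-0.7 z100.50 [-0.3  0.6  2.4]
x-7.2 y-0.7 z100.50 [-0.3  0.3  2.7]
x-6.5 y-0.7 z100.50 [-0.7 -0.1  3.5]
x-5.8 y-0.7 z100.50 [-0.2  0.3  2.9]
x-5.1 y-0.7 z100.50 [-0.6  0.1  3.2]
x-4.4 y-0.7 z100.50 [-0.9  0.2  3.3]
x-3.7 y-0.7 z100.50 [-0.4  0.1  3.4]
x-3.0 y-0.7 z100.70 [-0.3  0.4  3.8]
x-2.3 y-0.7 z100.70 [-0.4  0.4  2.1]
x-1.6 y-0.7 z100.70 [-0.1 -0.1  1.9]
x-0.9 y-0.7 z100.70 [0.  0.1 1.3]
x-0.2 y-0.7 z100.50 [0.3 0.2 0.7]
x0.5 y-0.7 z100.50 [ 0.3 -0.   1.4]
x1.2 y-0.7 z100.50 [-0.4 -0.3  2.3]
x1.9 y-0.7 z100.70 [-2.5  0.1  3.7]
STOP
(0.0018999999999999985, -0.0007, 0.10070000000000001) 29.0917
```

```bash
python3 - <<'E'
from slide import *
x,y,z=.0019,-.0007,.1005
f=Fm(8)-b;print(f)
for i in range(4):
    dx=np.clip((4+f[0])/8000,0 if f[0]>-5 else -.0004,.0004) if not -5<f[0]<-3 else 0
    dz=0 if 2<f[2]<4.5 else (-.0002 if f[2]<2 else .0002)
    if dx==0 and dz==0: break
    x+=dx;z+=dz; bot.line_to(at(x,y,z),max_speed=.02); f=Fm(10)-b; print(x,z,f)
bot.hold(.6); print(Fm(10)-b,bot.current_clock(),(bot.current_ee_pos()-at(x,y,z))@np.c_[A,B,[0,0,1]])
np.save("home.npy",[x,y,z])
snap("side","h2",(280,150,380,225),8)
E
```

```text
[-2.95738031  0.0145115   4.58473499]
0.0020303274612681354 0.10070000000000001 [-3.56352007  0.40661665  3.29735594]
[-2.88744273  0.3327134   1.48733412] 30.4083 [-4.66080222e-05 -1.42306824e-05 -1.16742404e-04]
```

View pics/h2.png

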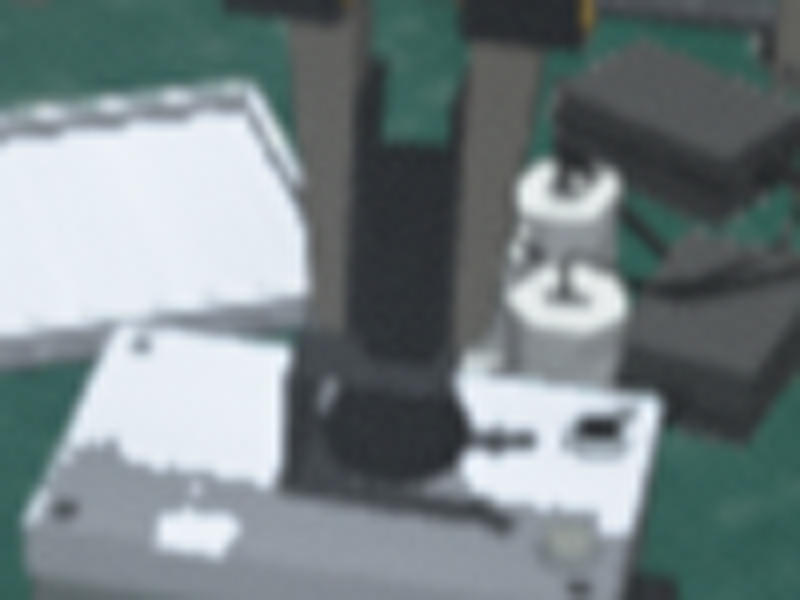

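The side crop shows the head at (395,430) under the frame's top plate. The fork straddles it, with its tips beyond at (525,437) and (500,515). Now I settle both forces and keep them steady through the pause.

```bash
python3 - <<'E'
from slide import *
x,y,z=np.load("home.npy")
f=Fm(8)-b;print(f)
ok=0
for i in range(8):
    dx=0 if -5<f[0]<-2.8 else (.00012 if f[0]>-2.8 else -.00012)
    dz=0 if 1.8<f[2]<5 else (-.0001 if f[2]<1.8 else .0001)
    if dx or dz: x+=dx;z+=dz; bot.line_to(at(x,y,z),max_speed=.02);ok=0
    f=Fm(10)-b; print(round(x,5),round(z,5),f,bot.current_clock())
    ok+=1
    if ok>=5: break
np.save("home.npy",[x,y,z])
E
```

```text
[-2.29127051  0.39123792  1.10334737]
0.00215 0.1006 [-2.74847932  0.10523743  1.08426314] 31.0083
0.00227 0.1005 [-3.17891399  0.05490746  2.37456173] 31.425
0.00227 0.1005 [-3.70070038 -0.23747807  2.71645497] 31.5917
0.00227 0.1005 [-3.56046774  0.01145211  2.86515346] 31.7583
0.00227 0.1005 [-3.85920768 -0.19287424  2.98562573] 31.925
0.00227 0.1005 [-3.64626309 -0.23560968  2.82674027] 32.0917
```

```bash
python3 - <<'E'
from slide import *
x,y,z=np.load("home.npy")
bot.hold(.3);print(Fm(6)-b)
z0=z;m=0
while z<z0+.016:
    z+=.0004; bot.line_to(at(x,y,z),max_speed=.02); f=Fm(2)-b; print(round((z-z0)*1e3,1),f.round(1))
    m=min(m,f[2])
    if f[2]<-18: print("too much");break
    if m<-4 and f[2]>-2 and z>z0+.004: print("popped"); break
print(z,bot.current_clock()); np.save("home.npy",[x,y,z])
E
```

```text
[-4.1123131  -0.36187598  3.56895272]
0.4 [-2.  -0.   0.1]
0.8 [-1.6  0.2 -0.2]
1.2 [-2.6  0.2 -0.6]
1.6 [-2.5 -0.   0.7]
2.0 [-2.  -0.1 -0.2]
2.4 [-1.8 -0.1  0.1]
2.8 [-1.5  0.1 -0.4]
3.2 [-2.3  0.   0.4]
3.6 [-1.1  0.4 -1.7]
4.0 [-1.   0.3 -3.3]
4.4 [-1.7  0.4 -4.2]
4.8 [-1.8  0.  -6.1]
5.2 [-2.3  0.7 -7.9]
5.6 [-4.2 -0.  -5. ]
6.0 [-4.1 -0.3 -3.4]
6.4 [-4.  -0.2 -3.4]
6.8 [-4.  -0.2 -4.2]
7.2 [-3.5 -0.1 -4.4]
7.6 [-3.4  0.3 -3.7]
8.0 [-2.9 -0.5 -4.4]
8.4 [-2.9  0.1 -3.6]
8.8 [-3.1  0.  -2.4]
9.2 [-2.7 -0.4 -3. ]
9.6 [-0.3 -0.3  0. ]
popped
0.11009999999999995 39.2917
```

```bash
python3 - <<'E'
from slide import *
x,y,z=np.load("home.npy")
bot.line_to(at(x,y,z+.012),max_speed=.03); print((Fm(3)-b).round(2))
bot.line_to(at(x,y,z+.045),max_speed=.06); bot.hold(.2); print((Fm(8)-b).round(2),bot.current_clock())
snap("side","l1",(280,120,380,195),8)
E
```

```text
[ 0.34 -0.16 -0.94]
[ 0.27  0.1  -0.57] 40.925
```

View pics/l1.png

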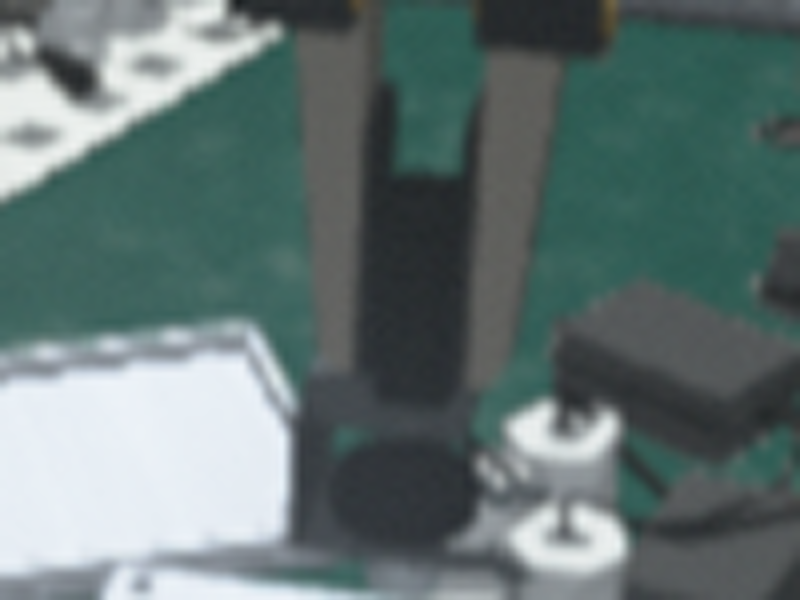

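The cap rides upright on the fork: the head is at (405,490), and the force dropped by 0.57 N against 0.5 N expected. Next I carry it to the tray.

```bash
python3 - <<'E'
from slide import *
T=np.array([.5807,.2584,0])+A*.008
bot.line_to(T+[0,0,.150],max_speed=.09)
bot.hold(.1)
bot.line_to(T+[0,0,.075],max_speed=.06)
print((Fm(4)-b).round(2))
bot.line_to(T+[0,0,.063],max_speed=.02)
print((Fm(8)-b).round(2),bot.current_clock())
snap("side","t1",(240,120,340,195),8)
E
```

```text
[-0.34  0.58 -0.71]
[0.11 0.19 0.12] 45.825
```

View pics/t1.png

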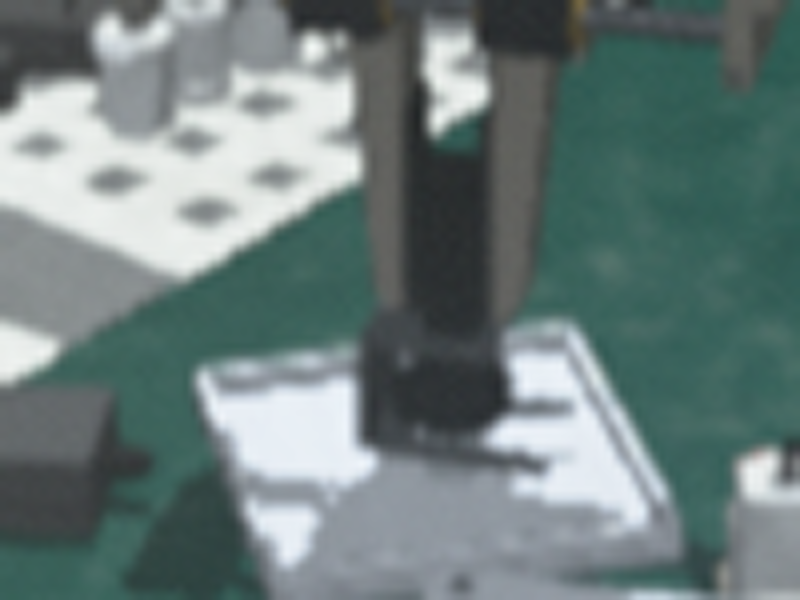

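The cap's weight has left the fork (0.1 N) and the head sits inside the tray, near its middle. I withdraw along own -x.

```bash
python3 - <<'E'
from slide import *
T=np.array([.5807,.2584,0])+A*.008
for d in(.003,.010,.02):
    bot.line_to(T-A*d+[0,0,.063],max_speed=.03); print(d,(Fm(3)-b).round(2))
bot.line_to(T-A*.062+[0,0,.063],max_speed=.04); print((Fm(3)-b).round(2),bot.current_clock())
snap("side","t2",(220,110,320,185),8)
E
```

```text
0.003 [-0.21 -0.33  0.22]
0.01 [-0.06  0.3  -0.19]
0.02 [ 0.01 -0.07  0.78]
[0.1  0.25 0.12] 48.3917
```

View pics/t2.png

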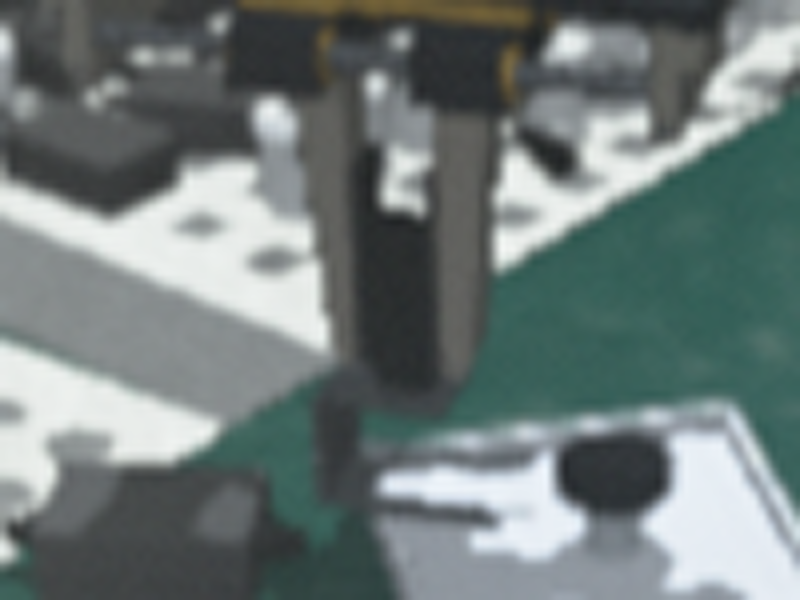

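The cap stands alone in the tray at crop (613,480) and the fork is clear of it. Now I return the puller to the bench spot where it stood.

```bash
python3 - <<'E'
from slide import *
T=np.array([.5807,.2584,0])+A*.008-A*.062
bot.line_to(T+[0,0,.12],max_speed=.1)
P=np.array([.483,.1815,0])
bot.line_to(P+[0,0,.12],max_speed=.12)
bot.line_to(P+[0,0,.051],max_speed=.08)
z=.051;bot.hold(.1);b=Fm(6)
while z>.043:
    z-=.0006;bot.line_to(P+[0,0,z],max_speed=.02);f=Fm(3)-b
    if f[2]>1.8: break
print(z,f,bot.current_clock())
bot.set_gripper(.55); print(bot.current_opening())
bot.line_to(P+[0,0,.16],max_speed=.12)
bot.goto([.33,.33,.25],rv(YAW))
print(bot.current_clock())
snap("side","e1",(190,120,340,220),5);snap("top","e1t",(150,150,270,270),5)
E
```

```text
0.04559999999999997 [-0.39649496 -0.35351982  3.5300952 ] 54.125
0.5492612759844658
56.7917
```

View pics/e1.png

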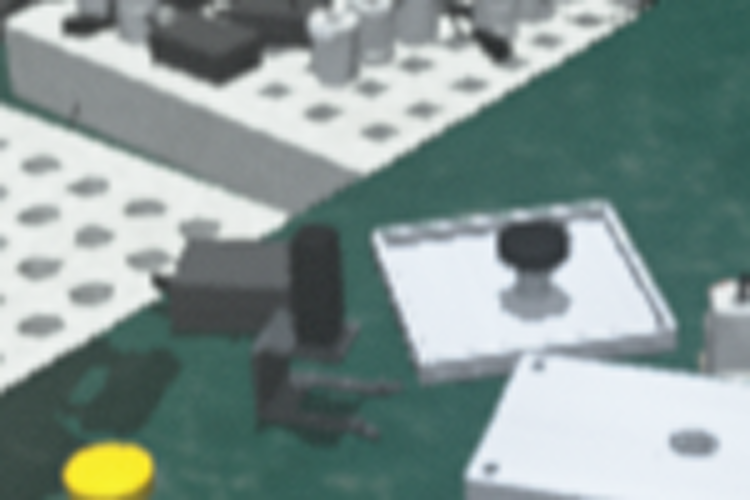

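View pics/e1t.png

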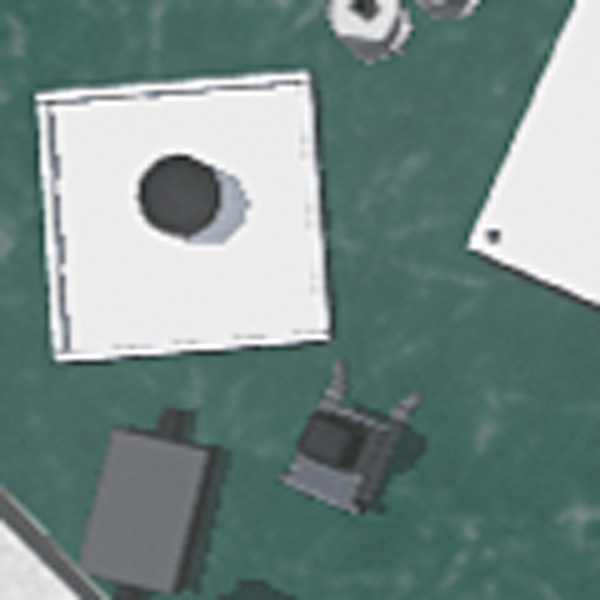

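Both stand upright. The cap is near the tray's middle at top crop (180,195), and the puller is on the bench at (335,440). I hand the job in.

```bash
python3 - <<'E'
from rob import *
print(bot.current_contact_force(),bot.current_clock()); bot.job_done()
E
```

```text
[0.20054981 0.27064112 0.2575649 ] 56.8917
the job is handed in; nothing more can be done
```

The job is done and handed in at 56.9 s. The black cap stands upright in the tray and the puller stands upright on the bench where it started.

**Hooking and pull:** I gripped the puller across its own x and felt for the station top, which I put at about 54.5 mm above the bench. I slid the fork home and held it for more than 0.5 s at about 3.7 N against the neck and 2.9 N on the top. I then pulled the cap straight up; the highest pull I read was about 8 N.

**Placing:** I set the cap down until its weight left the fork and backed the fork out with no dragging felt. I felt for the bench before letting the puller go.

**Last checks:** In the final pictures from both cameras:
- **Cap:** upright within about 10 mm of the tray's centre by eye.
- **Puller:** upright on its fork, about 0.12 m from the tray's centre.
- **Adapter:** in its place. The coupling and gauge block were outside the final crops, but I never moved near them.
- **Gripper:** open, clear of everything and reading about 0.4 N, which is noise.

**What disagreed:**
- The two cameras differed by 2–4 mm sideways. I took a compromise line and the fork went in with no side force.
- The station height from the pictures (52.3 mm) was about 2 mm below what I felt.
- While sliding, the force on the top varied between about 0.5 and 6.3 N, because contact changed slowly after each small height correction. That is well under the 30 N limit.

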